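Cure the glued watch crystals: load, shut and start the curing box

TASK

Take the blue tray of freshly glued watches by its bridge handle and, keeping it upright, set it down flat inside the open drawer of the white curing box without dropping it. Gently push the drawer fully shut, without slamming it, then press the green start button on top of the box fully down and let it come up again. Leave the empty orange tray and everything else on the bench where it is.

Things in the scene. Friction and masses are not known exactly. Their poses are not given: they have to be found in the camera images.
- blue_tray: Blue loose tray, 105 (x) x 85 (y) mm, about 0.25 kg, with four fixed steel watches, tops 17 mm up. Its bridge handle runs along its x over the middle: a bar 94 mm long, 12 mm thick (y), from 50 to 62 mm above the underside, on end posts at x = +-42 mm; pinch it from above across its thickness. Origin: centre of the underside; z up. Stands on a green mat 2 mm thick.
- orange_tray: Empty orange tray of the same shape and size as the blue one; not wanted, leave it alone. Origin: centre of its underside.
- curing_box: White fixed light-curing box, 200 (x, depth) x 180 (y) x 115 mm high, on the bench. Origin: centre of its underside at bench height; its front, with the drawer, looks along its own -x. It stands somewhere different and turned differently each time; it cannot be moved. The drawer opening is clear up to 100 mm above the bench.
- drawer (a joint): How far the drawer is out of the curing box, m: 0 = fully shut (at its stop), 0.15 = fully out. It slides along the box's x axis (outwards is -x), stays where it is left and slides with about 2 N of friction plus 6 N per m/s.
- drawer_in (a point): Centre of the drawer's inner floor (moves with the drawer; same axes as the curing box), 20 mm above the bench. Inside the drawer is 138 (x) x 118 (y) mm; side and back walls rise 25 mm above the floor, the front is the grey front panel, 180 mm wide, 12 mm thick, reaching from 6 to 112 mm above the bench.
- drawer_lip (a point): Middle of the outer (-x) edge of the black pull lip on the drawer's front panel, 94 mm above the bench (moves with the drawer; same axes as the curing box). The lip is 120 mm wide (y), 12 mm high (88 to 100 mm above the bench) and stands 15 mm out from the panel.
- start_button (a joint): How far the green start button is pressed, m: 0 = up, 0.006 = fully down; spring loaded, about 5 N holds it fully down.
- start_button_top (a point): Centre of the top face of the green start button, 32 mm across, 137 mm above the bench when up, pressed straight down; it sits in a black housing on top of the curing box, 45 mm behind the box's middle (+x of the box), along the box's centre line.
- oil_bottle: White bottle with red cap, 34 mm across, 85 mm high, standing; bystander. Origin: centre of underside.
- glue_bottle: Amber bottle with black cap, 40 mm across, 100 mm high, standing; bystander. Origin: centre of underside.
- loupe: Black eye loupe, 42 mm across, 38 mm high, standing; bystander. Origin: centre of underside.
- dome: Pale grey glass dust dome with a knob, 100 mm across, 74 mm high; bystander. Origin: centre of underside.
- steel_dish: Small steel dish, 70 mm across, 30 mm high; bystander. Origin: centre of underside.
- screwdriver: Yellow-handled screwdriver, 130 mm long, lying on the bench; bystander. Its x runs from handle to tip.

How it is judged:
By the outcome, as a careful person would: the job done as asked, in the order asked, and still so for the second after the job is handed in, with the robot touching nothing.
It also fails if it takes over 69 s, if anything falls off the work surface, if the arm or the gripper's body presses on something with over 40 N, if the wrist force passes 120 N, or if a joint passes its speed limit or range.

ROBOT

A 6-joint arm with a two-finger parallel gripper is mounted at the origin on the work surface. World frame = base frame: x ahead of the robot, y to its left, z up, the work surface at z = 0. Lengths are in mm, angles in rad, forces in N, time in s.
With the tool pointing down it reaches from about 275 to 825 mm from the base axis. Payload 4.9 kg.
Tool frame: the origin (TCP) lies midway between the tips of the shut fingers; the grasp point (between the pads) lies ctrl.hold_point_z behind it (ctrl.hold_point_z is the distance from the TCP to the grasp point, in mm); z points along the fingers, y is the direction in which the jaws open and shut (so a half turn about z gives the same grasp; the last joint's range is limited). The gripper opens to 85 mm and grips with 20 to 120 N. Pads are 22 mm wide; open, the fingers measure 114 mm over their backs; the gripper's body (76 mm by 85 mm) begins 54 mm behind the grasp point. The pads swing forward as they close: fully open they stand 13 mm farther back than shut.
Start: joints at [1.181, 0.326, -0.193, 1.052, 0, 1.437], TCP at [139.154, 532.123, 231.281] pointing down, gripper open.
Joint ranges: [-2.65, 2.65], [-0.97, 1.79], [-1.3, 1.35], [-1.93, 2.1], [-1.47, 1.37], [-3.14, 3.14]. Speed limits (rad/s): [2.57, 2.57, 3.14, 3.14, 3.14, 3.14].

INTERFACE

Orientations are given as a unit quaternion [x, y, z, w].
In Python, from station import ctrl, read_camera, workorder gives the robot as it stands.
- The arm moves only by the shell command python3 -m handwheel 'ROWS' [FORCE]. ROWS is text: rows parted by semicolons, each of 7 numbers parted by spaces: the opening in per cent of the stroke, from 0 (shut) to 100 (fully open), then the shift along the world's x, y, z in cm, then the turn, a rotation vector about the world's x, y, z in rad. In form: grip x y z rx ry rz; .... A call has exactly 10 rows; each row shifts and turns the commanded pose from where the row before left it; what a row does not reach is not made up. A row lasts 1/8 s, in which the tool goes at most 62.5 mm and 10.7 degrees, less where a joint would pass 70% of its speed; a pose out of reach is approached as far as the arm can. A call is refused whole if a number of a shift passes 6.25 or a number of a turn 0.188, either way. A call with a gripper value outside its range is refused whole. The fingers move at their own pace and stop on an object; FORCE is the grip in N (left out, the last holds). Time passes only in rows, so rows that do not move let the fingers close, or fill a call up. It gives the time, the measured TCP pose, the force and the opening at its end, in the units of the state.
- ctrl.state(): the state, without advancing time (a new reading comes with each control period).
- read_camera(name): name is "side" or "top" or "wrist"; returns a dict with "image" (420x560x3 uint8, red, green, blue), "mtx" (3x3 intrinsics, pixels), "rvec" (rotation vector, rad) and "tvec" (3), from world to camera coordinates, as OpenCV has them; the wrist camera has in their place "T_tool_cam" (4x4, takes a point from camera to tool coordinates, whose origin is the TCP and whose axes are the flange's). Camera axes: x right, y down, z forward; pixel columns grow to the right and rows downward; lengths in mm; the calibration is good to about 2 mm. A picture is of the moment at which its call begins: read the wrist's pose just before it. There is no depth.
- workorder.sign_off(): hands the job in, once; it reports no verdict.
The state is a dict: "clock": time; "qpos": joint angles; "joint_vel": joint speeds; "effort": joint torques, N m; "ee_pos": TCP position; "tcp_rot": TCP orientation; "wrist_force": force on the tool from outside, world axes, zero at the start; "ft_torque": the same for the moment, N m; "finger_gap": opening from 0.0 (shut) to 1.0 (fully open).
Only numpy, scipy, OpenCV 4.12 (cv2) and the standard library are available. Lean on these libraries where they do the work, as an engineer would, in place of code of your own. Each camera call takes 0.05 s, during which the arm holds its last target. There are 200 camera calls.

## Working session

There is one attempt and no reset: what is moved stays moved. The work goes in short steps, Python scripts to look and compute and a shell command to move; the robot and the scene stay as the last step left them, time stands still between calls to the robot, and variables do not carry over. Pictures are saved under pics/ and viewed, about 8 in all and at most 12, crops included, and the job is handed in when it is done.

```bash
mkdir -p pics; ls
python3 - <<'E'
from station import ctrl, read_camera
import cv2, numpy as np
print(ctrl.hold_point_z, ctrl.state())
ims=[]
for n in ["top","side"]:
    d=read_camera(n); np.savez(n+'.npz',**d)
    cv2.imwrite(f'pics/{n}0.png',cv2.cvtColor(d["image"],cv2.COLOR_RGB2BGR))
    print(n,d['mtx'].tolist(),d['rvec'],d['tvec'])
E
```

```text
pics
18.700000000000003 {'clock': 0.0, 'qpos': array([ 1.18080791e+00,  3.26952583e-01, -1.93593333e-01,  1.05197370e+00,
        3.17219758e-05,  1.43664908e+00]), 'joint_vel': array([ 0.00014619,  0.00095568, -0.0013086 , -0.00078086, -0.00013951,
        0.00079047]), 'effort': array([ 5.00175167e-05, -4.43396795e+01,  2.62439972e+01,  1.52757287e-02,
       -1.67120006e-04,  1.58820754e-06]), 'ee_pos': array([138.91339843, 531.57378692, 230.49349485]), 'tcp_rot': array([ 1.27571966e-01,  9.91828942e-01, -8.28116122e-04, -2.38553006e-04]), 'wrist_force': array([ 0.24480354, -0.00306127, -0.80440422]), 'ft_torque': array([-0.01350741,  0.02220594, -0.01577605]), 'finger_gap': 0.9992963783677685}
top [[493.1965429486064, 0.0, 283.4595527439602], [0.0, 493.1965429486064, 213.97207874690264], [0.0, 0.0, 1.0]] [ 2.15365997 -2.12158043  0.12270677] [-160.1361542   568.49216114 1318.18602223]
side [[385.04078292893587, 0.0, 277.6831339797749], [0.0, 385.04078292893587, 210.88298387748213], [0.0, 0.0, 1.0]] [ 0.97310961 -2.46325529  1.09259418] [292.09892519 400.74215069 636.4833247 ]
```

View pics/top0.png

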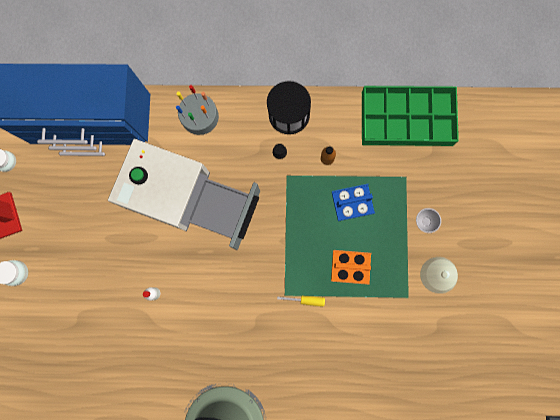

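View pics/side0.png

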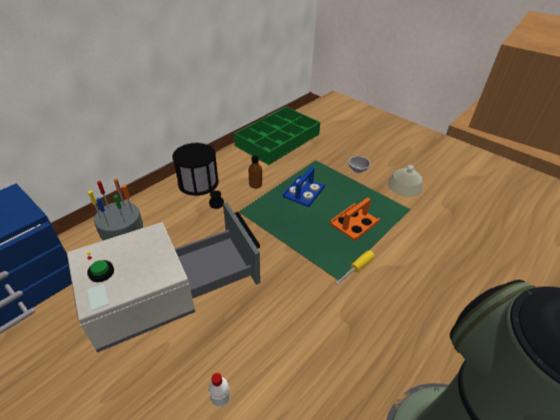

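The top view shows the box (about 155,185) with its drawer open to the right, the button at (138,175), the lip near (250,215), the blue tray at (353,202) and the orange tray at (351,267). The side view agrees. Next I'll turn these pixels into positions.

```bash
cat > h.py <<'E'
import numpy as np, cv2
from scipy.spatial.transform import Rotation as R
def cam(d):
    if 'T_tool_cam' in d:
        T=np.eye(4);T[:3,:3]=R.from_quat(d['q']).as_matrix();T[:3,3]=d['p'];T=T@d['T_tool_cam'];return T[:3,:3],T[:3,3]
    r=cv2.Rodrigues(np.array(d['rvec'],float))[0];return r.T,-r.T@np.array(d['tvec']).ravel()
def ray(d,uv,z):
    A,c=cam(d);uv=np.atleast_2d(uv).astype(float)
    v=np.c_[uv,np.ones(len(uv))]@np.linalg.inv(d['mtx']).T@A.T
    return c+v*((z-c[2])/v[:,2])[:,None]
def proj(d,P):
    A,c=cam(d);p=(np.atleast_2d(P)-c)@A@np.array(d['mtx']).T
    return p[:,:2]/p[:,2:]
def blobs(d,lo,hi,amin=20):
    m=cv2.inRange(cv2.cvtColor(d['image'],cv2.COLOR_RGB2HSV),np.array(lo),np.array(hi))
    cs=cv2.findContours(m,cv2.RETR_EXTERNAL,cv2.CHAIN_APPROX_NONE)[0]
    return sorted([c for c in cs if cv2.contourArea(c)>=amin],key=cv2.contourArea,reverse=True)
def snap(n):
    from station import ctrl,read_camera
    s=ctrl.state();d=read_camera(n);d['p']=s['ee_pos'];d['q']=s['tcp_rot'];return d
def save(d,f): cv2.imwrite('pics/'+f,cv2.cvtColor(d['image'],cv2.COLOR_RGB2BGR))
E
python3 - <<'E'
from h import *
t=dict(np.load('top.npz'));s=dict(np.load('side.npz'))
print('cams',cam(t)[1],cam(s)[1],'base px',proj(t,[0,0,0]),'tcp px',proj(t,[139,532,230]))
for n,lo,hi in [('blue',(108,130,80),(125,255,255)),('orange',(5,180,150),(18,255,255)),('green',(55,120,60),(75,255,255)),('black',(0,0,0),(179,255,45)),]:
  for c in blobs(t,lo,hi,60)[:6]:
    m=cv2.moments(c);u=[m['m10']/m['m00'],m['m01']/m['m00']]
    r=cv2.minAreaRect(c)
    print(n,np.round(u,1),cv2.contourArea(c),np.round(cv2.boxPoints(r),1).tolist(),[ray(t,u,z)[0].round(0).tolist() for z in (5,56,97,137)])
# box top corners, drawer
for u,z in [((136,140),115),((208,165),115),((187,230),115),((109,199),115),((257,183),112),((236,248),112)]:
  print(u,ray(t,u,z).round(0))
cv2.imwrite('pics/c0.png',cv2.resize(cv2.cvtColor(t['image'][120:310,100:390],cv2.COLOR_RGB2BGR),None,fx=2.7,fy=2.7,interpolation=2))
E
```

```text
cams [ 382.78506389 -186.40437033 1380.27907321] [ 91.57714432 352.50171732 719.9883624 ] base px [[223.54494561 426.67223172]] tcp px [[-21.66613283 385.99732085]]
blue [352.6 202.2] 1026.0 [[331.3999938964844, 191.3000030517578], [369.20001220703125, 183.39999389648438], [375.29998779296875, 212.6999969482422], [337.5, 220.5]] [[612.0, -345.0, 5.0], [603.0, -339.0, 56.0], [596.0, -334.0, 97.0], [590.0, -330.0, 137.0]]
blue [79.5 95.9] 244.0 [[55.0, 64.0], [101.0, 64.0], [101.0, 118.0], [55.0, 118.0]] [[919.0, 456.0, 5.0], [899.0, 432.0, 56.0], [883.0, 413.0, 97.0], [867.0, 394.0, 137.0]]
blue [28.7 84.7] 214.0 [[-0.0, 69.0], [60.0, 69.0], [60.0, 101.0], [0.0, 101.0]] [[952.0, 611.0, 5.0], [931.0, 581.0, 56.0], [914.0, 557.0, 97.0], [897.0, 534.0, 137.0]]
blue [129.8 120.8] 153.5 [[95.69999694824219, 116.9000015258789], [108.80000305175781, 89.9000015258789], [155.39999389648438, 112.5], [142.3000030517578, 139.5]] [[844.0, 302.0, 5.0], [827.0, 284.0, 56.0], [813.0, 269.0, 97.0], [800.0, 255.0, 137.0]]
orange [350.9 266.7] 1106.5 [[330.6000061035156, 280.6000061035156], [333.1000061
[... 936 characters left out ...]
], [671.0, 252.0, 56.0], [662.0, 238.0, 97.0], [654.0, 225.0, 137.0]]
black [248.  216.9] 197.5 [[237.3000030517578, 236.3000030517578], [253.3000030517578, 195.0], [258.79998779296875, 197.10000610351562], [242.6999969482422, 238.39999389648438]] [[566.0, -51.0, 5.0], [559.0, -56.0, 56.0], [554.0, -60.0, 97.0], [548.0, -64.0, 137.0]]
black [279.2 151.1] 136.5 [[270.0, 151.0], [279.0, 142.0], [288.5, 151.5], [279.5, 160.5]] [[757.0, -136.0, 5.0], [744.0, -137.0, 56.0], [732.0, -139.0, 97.0], [721.0, -140.0, 137.0]]
(136, 140) [[754. 243. 115.]]
(208, 165) [[688.  48. 115.]]
(187, 230) [[515.  96. 115.]]
(109, 199) [[594. 305. 115.]]
(257, 183) [[642. -83. 112.]]
(236, 248) [[470. -33. 112.]]
```

View pics/c0.png

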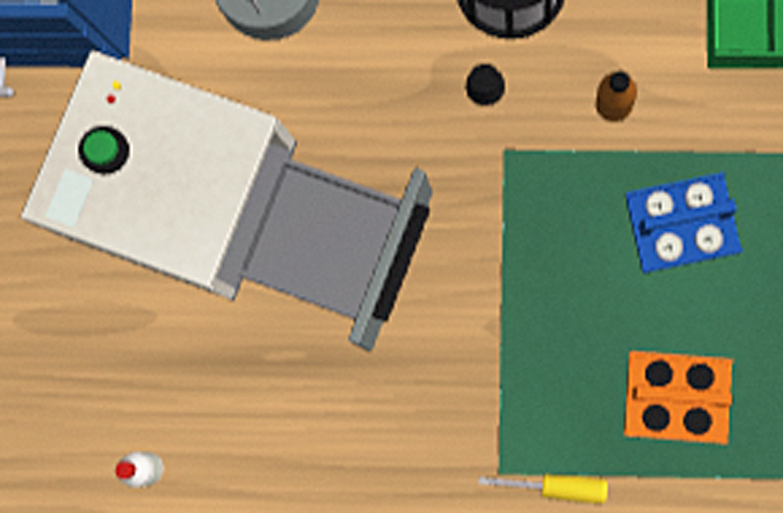

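Found so far: box centre near (640,180) with its x axis at about 71°, tray near (606,-341) with its handle at about 102°. I'll move towards them and look from the wrist on the way.

```bash
python3 -m handwheel '100 2.9 -5.3 0.5 0 0 -0.11;100 2.9 -5.3 0.5 0 0 -0.11;100 2.9 -5.3 0.5 0 0 -0.11;100 2.9 -5.3 0.5 0 0 -0.11;100 2.9 -5.3 0.5 0 0 -0.11;100 2.9 -5.3 0.5 0 0 -0.11;100 2.9 -5.3 0.5 0 0 -0.11;100 2.9 -5.3 0.5 0 0 -0.11;100 2.9 -5.3 0.5 0 0 -0.11;100 2.9 -5.3 0.5 0 0 -0.11'
python3 - <<'E'
from h import *
t=dict(np.load('top.npz'))
d=snap('wrist');np.savez('w1.npz',**d);save(d,'w1.png');print(d['T_tool_cam'].round(2).tolist(),d['p'],np.array(d['mtx'])[0])
# lip, box white from top
m=cv2.inRange(cv2.cvtColor(t['image'],cv2.COLOR_RGB2HSV),(0,0,185),(40,45,255));m[:,:100]=0;m[:,220:]=0
c=max(cv2.findContours(m,0,1)[0],key=cv2.contourArea)
b=cv2.boxPoints(cv2.minAreaRect(c));print(b.tolist(),ray(t,b,115).round(0).tolist())
E
```

```text
clock: 1.35
ee_pos: [429.6, 0.2, 281.4]
tcp_rot: [0.629, 0.778, 0.0, -0.0]
wrist_force: [1.0, 0.6, -0.2]
finger_gap: 1.0
[[-0.0, -0.96, -0.27, 69.62], [1.0, -0.0, 0.0, 0.61], [-0.0, -0.27, 0.96, -142.27], [0.0, 0.0, 0.0, 1.0]] [4.29606708e+02 1.81144724e-01 2.81382034e+02] [337.834133     0.         282.75634545]
[[107.67121887207031, 199.87672424316406], [131.38356018066406, 136.6438446044922], [203.49314880371094, 163.68495178222656], [179.7808074951172, 226.91783142089844]] [[591.0, 308.0, 115.0], [763.0, 256.0, 115.0], [691.0, 60.0, 115.0], [523.0, 115.0, 115.0]]
```

View pics/w1.png

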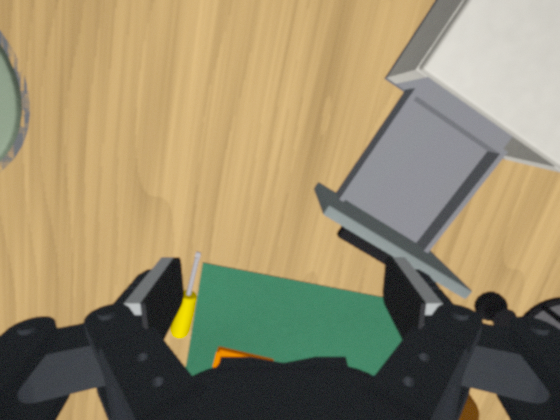

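The wrist view shows the box front edge from (425,68) towards (560,168), the drawer interior between (342,195), (410,90), (500,152) and (430,248), and the panel from (318,190) to (470,293). I'll enlarge the drawer to get accurate corners.

Run:
```python
from h import *
d=dict(np.load('w1.npz'))
cv2.imwrite('pics/w1c.png',cv2.resize(cv2.cvtColor(d['image'][50:310,300:560],cv2.COLOR_RGB2BGR),(780,780),interpolation=2)[:,:][:600])
cv2.imwrite('pics/w1c.png',cv2.resize(cv2.cvtColor(d['image'][50:310,300:560],cv2.COLOR_RGB2BGR),(598,598),interpolation=2))
for u,z in [((425,68),115),((559,168),115),((470,293),112),((318,188),112),((342,195),45),((410,90),45),((500,152),45),((430,248),45)]: print(u,z,ray(d,u,z).round(0))
```

```text
(425, 68) 115 [[528. 125. 115.]]
(559, 168) 115 [[677.  68. 115.]]
(470, 293) 112 [[645. -73. 112.]]
(318, 188) 112 [[464.   3. 112.]]
(342, 195) 45 [[504. -14.  45.]]
(410, 90) 45 [[545. 113.  45.]]
(500, 152) 45 [[664.  71.  45.]]
(430, 248) 45 [[625. -56.  45.]]
```

View pics/w1c.png

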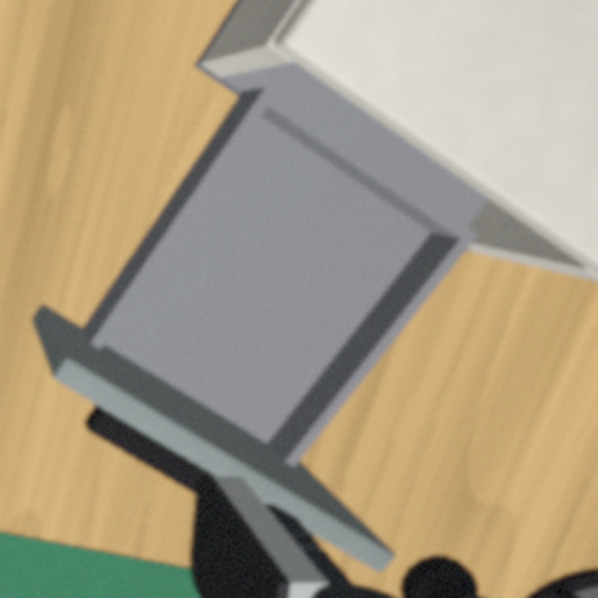

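Run:
```python
from h import *
d=dict(np.load('w1.npz'));t=dict(np.load('top.npz'))
f=lambda u,v:(300+u/2.3-.3,50+v/2.3-.3)
for n,u,z in [('panin',(64,358),112),('panin',(392,550),112),('panout',(57,378),112),('panout',(387,568),112),('floorBR',(430,235),20),('floorFR',(268,443),20),('LwallB',(265,108),45),('LwallF',(105,348),45),('RwallB',(445,234),45),('RwallF',(288,458),45),('boxFL',(277,42),115),('boxFm',(597,265),115)]: print(n,ray(d,f(*u),z).round(0)[0])
c=lambda u,v:(100+u/2.7-.3,120+v/2.7-.3)
for n,u,z in [('panoutL',(363,350),112),('panoutR',(430,180),112),('paninL',(350,343),112),('paninR',(416,168),112),('bxFR',(275,119),115),('bxFL',(213,290),115),('bxBL',(23,214),115),('bxBR',(93,52),115),('btn',(100,147),137),('liptopL',(384,320),100),('liptopR',(428,207),100)]: print(n,ray(t,c(*u),z).round(0)[0])
```

```text
panin [477. -12. 112.]
panin [643. -69. 112.]
panout [476. -21. 112.]
panout [645. -78. 112.]
floorBR [665.  68.  20.]
floorFR [619. -60.  20.]
LwallB [552. 108.  45.]
LwallF [509. -20.  45.]
RwallB [656.  70.  45.]
RwallF [619. -58.  45.]
boxFL [524. 124. 115.]
boxFm [676.  71. 115.]
panoutL [467. -28. 112.]
panoutR [633. -88. 112.]
paninL [473. -15. 112.]
paninR [644. -74. 112.]
bxFR [691.  65. 115.]
bxFL [522. 118. 115.]
bxBL [594. 307. 115.]
bxBR [757. 248. 115.]
btn [656. 228. 137.]
liptopL [497. -46. 100.]
liptopR [608. -86. 100.]
```

```bash
python3 -m handwheel '100 2.4 -5.25 -0.8 0 0 0;100 2.4 -5.25 -0.8 0 0 0;100 2.4 -5.25 -0.8 0 0 0;100 2.4 -5.25 -0.8 0 0 0;100 2.4 -5.25 -0.8 0 0 0;100 2.4 -5.25 -0.8 0 0 0;100 2.4 -5.25 -0.8 0 0 0;100 2.4 -5.25 -0.8 0 0 0;100 0 0 0 0 0 0;100 0 0 0 0 0 0'
python3 - <<'E'
from h import *
d=snap('wrist');np.savez('w2.npz',**d);save(d,'w2.png');print(d['p'])
for c in blobs(d,(105,130,60),(125,255,255),200)[:3]:
  r=cv2.minAreaRect(c);b=cv2.boxPoints(r);print(b.round(0).tolist(),[ray(d,b,z).round(0).tolist() for z in (2,10)])
E
```

```text
clock: 2.65
ee_pos: [620.7, -417.2, 216.0]
tcp_rot: [0.627, 0.779, 0.0, -0.001]
wrist_force: [0.6, 0.5, 0.0]
finger_gap: 0.998
[ 620.7330844  -417.15199787  215.95719943]
[[247.0, 42.0], [334.0, 42.0], [334.0, 156.0], [247.0, 156.0]] [[[560.0, -298.0, 2.0], [642.0, -280.0, 2.0], [670.0, -386.0, 2.0], [580.0, -406.0, 2.0]], [[561.0, -299.0, 10.0], [641.0, -281.0, 10.0], [668.0, -385.0, 10.0], [581.0, -405.0, 10.0]]]
```

View pics/w2.png

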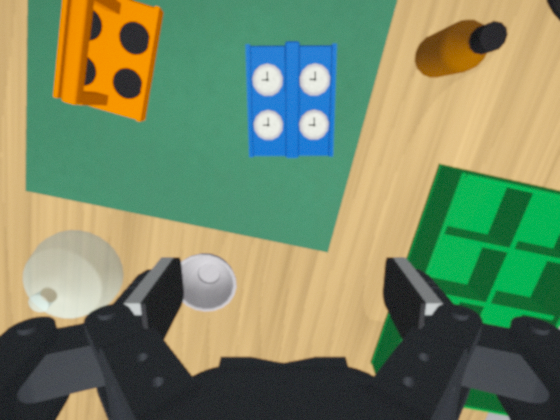

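The handle runs straight up the image at column 292, from row 41 to 157, so the tray is aligned with the tool.

Run:
```python
from h import *
d=dict(np.load('w2.npz'))
im=d['image'];g=cv2.cvtColor(im,cv2.COLOR_RGB2HSV)
for r in (50,98,145): print(r,im[r,278:306].sum(1).tolist())
a=ray(d,[(292,42),(292,156),(292.3,99)],64);print(a.round(1),np.linalg.norm(a[0]-a[1]),np.degrees(np.arctan2(*(a[0]-a[1])[[1,0]])))
b=ray(d,[(247,45),(335,45),(333,156),(250,156)],8);print(b.round(0),b.mean(0))
```

```text
50 [388, 384, 386, 387, 376, 372, 343, 308, 350, 377, 376, 378, 383, 371, 381, 379, 390, 384, 387, 367, 346, 337, 354, 370, 379, 387, 384, 385]
98 [376, 365, 372, 371, 379, 358, 370, 343, 345, 355, 382, 370, 371, 370, 372, 367, 379, 372, 366, 357, 339, 340, 342, 358, 374, 372, 380, 380]
145 [362, 361, 370, 354, 362, 356, 347, 327, 319, 347, 363, 367, 370, 365, 370, 364, 360, 356, 355, 345, 315, 352, 350, 357, 364, 368, 366, 363]
[[ 603.1 -298.9   64. ]
 [ 623.2 -387.6   64. ]
 [ 612.9 -341.3   64. ]] 91.01515896202882 102.72831898104934
[[ 561. -301.    8.]
 [ 643. -283.    8.]
 [ 668. -386.    8.]
 [ 584. -404.    8.]] [ 613.91678314 -343.5509395     8.        ]
```

```bash
python3 -m handwheel '100 -0.4 3.7 0 0 0 0;100 -0.4 3.7 0 0 0 0;100 0 0 0 0 0 0;100 0 0 -4 0 0 0;100 0 0 -4 0 0 0;100 0 0 -4 0 0 0;100 0 0 -3 0 0 0;100 0 0 -2.6 0 0 0;100 0 0 0 0 0 0;100 0 0 0 0 0 0'
python3 -m handwheel '0 0 0 0 0 0 0;0 0 0 0 0 0 0;0 0 0 0 0 0 0;0 0 0 0 0 0 0;0 0 0 0 0 0 0;0 0 0 0 0 0 0;0 0 0 0 0 0 0;0 0 0 0 0 0 0;0 0 0 0 0 0 0;0 0 0 0 0 0 0' 60
```

```text
clock: 3.95
ee_pos: [614.0, -344.3, 43.2]
tcp_rot: [0.627, 0.779, 0.0, 0.001]
wrist_force: [0.5, -0.0, 0.2]
finger_gap: 0.998
clock: 5.2
ee_pos: [613.1, -343.9, 41.4]
tcp_rot: [0.627, 0.779, -0.0, 0.0]
wrist_force: [-1.2, 0.6, 3.2]
finger_gap: 0.126
```

```bash
python3 -m handwheel '0 0 0 0.4 0 0 0;0 0 0 0.8 0 0 0;0 0 0 1.6 0 0 0;0 0 0 2 0 0 0;0 0 0 2.2 0 0 0;0 0 0 2.2 0 0 0;0 0 0 2.2 0 0 0;0 0 0 2.2 0 0 0;0 0 0 1.6 0 0 0;0 0 0 0.8 0 0 0'
python3 -m handwheel '0 0 1 0 0 0 0;0 0 2 0 0 0 -0.05;0 -0.3 3 0 0 0 -0.07;0 -0.3 3 0 0 0 -0.07;0 -0.4 3 0 0 0 -0.07;0 -0.4 3 0 0 0 -0.07;0 -0.4 3 0 0 0 -0.07;0 -0.3 3 0 0 0 -0.07;0 -0.3 2 0 0 0 -0.07;0 0 1 0 0 0 0'
python3 - <<'E'
from h import *
d=snap('wrist');save(d,'w3.png')
E
```

```text
clock: 6.45
ee_pos: [613.6, -344.2, 202.9]
tcp_rot: [0.627, 0.779, 0.0, 0.001]
wrist_force: [0.1, -0.4, -3.2]
finger_gap: 0.124
clock: 7.7
ee_pos: [588.2, -102.0, 200.4]
tcp_rot: [0.811, 0.584, -0.001, -0.001]
wrist_force: [-0.4, -0.3, -3.4]
finger_gap: 0.126
```

View pics/w3.png

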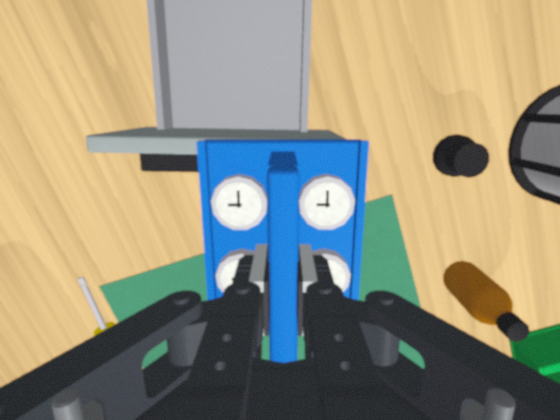

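The tray hangs level, and the drawer walls run straight up the image at columns 155–170 and 303–308, so the yaw matches. Now a quick refinement of the drawer centre from this view.

Run:
```python
from h import *
d=snap('wrist');np.savez('w4.npz',**d);print(d['p'])
im=d['image'].astype(int).sum(2)
for r in (20,70,115): print(r,im[r,146:178].tolist(),im[r,290:318].tolist())
print(im[120:160,120].tolist(), im[120:160,180].tolist())
for u,z in [((152,10),45),((310,10),45),((157,115),45),((303,115),45),((166,120),20),((303,120),20),((90,137),112),((89,150),112)]: print(u,z,ray(d,u,z)[0].round(0))
```

```text
[ 588.4726808  -101.39740384  200.61235724]
20 [564, 561, 540, 519, 516, 513, 512, 508, 496, 462, 406, 376, 365, 363, 372, 362, 361, 373, 390, 434, 484, 510, 512, 514, 519, 517, 513, 511, 510, 520, 510, 515] [533, 532, 532, 527, 532, 534, 531, 530, 532, 532, 526, 499, 444, 424, 481, 519, 529, 530, 533, 531, 540, 551, 553, 556, 549, 556, 558, 556]
70 [555, 560, 557, 563, 568, 568, 552, 527, 519, 515, 517, 515, 501, 457, 415, 379, 368, 370, 363, 364, 368, 372, 412, 472, 506, 511, 518, 518, 527, 521, 525, 517] [530, 536, 532, 533, 529, 531, 533, 533, 532, 522, 483, 433, 471, 516, 531, 528, 536, 533, 533, 533, 521, 509, 507, 511, 518, 525, 533, 545]
115 [551, 552, 558, 563, 560, 571, 569, 561, 553, 544, 536, 527, 513, 512, 519, 507, 477, 428, 385, 376, 372, 379, 378, 379, 375, 415, 469, 502, 518, 516, 518, 524] [524, 531, 527, 533, 528, 527, 527, 518, 509, 442, 430, 478, 513, 527, 532, 529, 531, 546, 562, 566, 567, 567, 563, 567, 565, 561, 555, 559]
[538, 549, 550, 546, 548, 548, 541, 542, 548, 543, 515, 441, 353, 315, 312, 312, 340, 395, 457, 505, 524, 533, 533, 533, 533, 536, 532, 534, 535, 533, 537, 539, 540, 548, 562, 565, 569, 568, 576, 574] [523, 521, 522, 514, 521, 517, 514, 507, 446, 370, 322, 311, 312, 314, 313, 317, 311, 330, 385, 450, 500, 514, 527, 530, 529, 530, 527, 534, 536, 538, 535, 539, 542, 536, 501, 376, 232, 166, 148, 154]
(152, 10) 45 [536.  67.  45.]
(310, 10) 45 [655.  28.  45.]
(157, 115) 45 [507.  -8.  45.]
(303, 115) 45 [625. -47.  45.]
(166, 120) 20 [504. -12.  20.]
(303, 120) 20 [625. -52.  20.]
(90, 137) 112 [482. -13. 112.]
(89, 150) 112 [477. -20. 112.]
```

Run:
```python
from h import *
d=dict(np.load('w4.npz'))
n=np.array([.948,-.319,0])
P=ray(d,[(159.5,70),(168.7,70),(300,70),(302.5,70)],[45,20,20,45][0]);
for u,z in [((159.5,70),45),((168.7,70),20),((300,70),20),((302.5,70),45)]:
  p=ray(d,u,z)[0];print(p.round(1),p@n)
x=np.array([.319,.948,0]);print('goal n,x',np.array([583,25,0])@n,np.array([583,25,0])@x,'tcp n',d['p']@n)
for u in [(120,137.5),(180,138.5)]: print('panel outer top? x',ray(d,u,112)[0]@x)
for u in [(120,131),(180,128.5)]: print('panel inner top x',ray(d,u,112)[0]@x)
```

```text
[523.7  24.6  45. ] 488.5907769544616
[524.1  27.   20. ] 488.25648799325575
[635.5 -10.1  20. ] 605.7142181968377
[635.6 -12.8  45. ] 606.6145859815106
goal n,x 544.709 209.677 tcp n 590.2178732285726
panel outer top? x 141.21012429569035
panel outer top? x 140.6525444364261
panel inner top x 145.5086059921956
panel inner top x 147.2557741992085
```

```bash
python3 -m handwheel '0 0 1.6 0 0 0 0;0 -0.05 2.5 0 0 0 0;0 -0.1 2.8 0 0 0 0;0 -0.1 2.8 0 0 0 0;0 0 2 0 0 0 0;0 0 0.9 0 0 0 0;0 0 0 -1 0 0 0;0 0 0 -1.5 0 0 0;0 0 0 -1.5 0 0 0;0 0 0 -0.5 0 0 0'
python3 - <<'E'
from h import *
d=snap('side');np.savez('s2.npz',**d);save(d,'s2.png');d=snap('wrist');print(d['p'])
s=dict(np.load('s2.npz'))['image']
cv2.imwrite('pics/m.png',cv2.cvtColor(np.vstack([s[180:380,30:330],d['image'][:300,130:430]]),cv2.COLOR_RGB2BGR))
E
```

```text
clock: 9.05
ee_pos: [585.5, 21.6, 154.2]
tcp_rot: [0.812, 0.583, -0.001, -0.001]
wrist_force: [0.3, -0.3, -3.0]
finger_gap: 0.123
[585.58048862  21.75214033 154.29940118]
```

View pics/m.png

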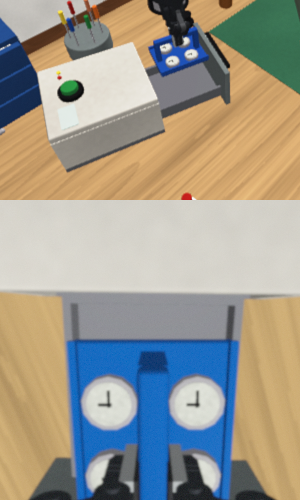

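The tray is centred over the drawer between the side walls. Lowering it now.

```bash
python3 -m handwheel '0 0 0.3 -1 0 0 0;0 0 0 -1.6 0 0 0;0 0 0 -1.6 0 0 0;0 0 0 -1.6 0 0 0;0 0 0 -1.2 0 0 0;0 0 0 -0.8 0 0 0;0 0 0 -0.5 0 0 0;0 0 0 -0.3 0 0 0;0 0 0 0 0 0 0;0 0 0 0 0 0 0'
```

```text
clock: 10.4
ee_pos: [587.0, 25.1, 70.7]
tcp_rot: [0.812, 0.583, 0.0, 0.0]
wrist_force: [0.1, -1.2, -3.5]
finger_gap: 0.128
```

```bash
python3 -m handwheel '0 0 0 -0.2 0 0 0;0 0 0 -0.2 0 0 0;0 0 0 -0.2 0 0 0;0 0 0 -0.15 0 0 0;0 0 0 -0.1 0 0 0;0 0 0 -0.1 0 0 0;0 0 0 -0.1 0 0 0;0 0 0 -0.05 0 0 0;0 0 0 0 0 0 0;0 0 0 0 0 0 0'
```

```text
clock: 11.65
ee_pos: [586.6, 25.1, 59.4]
tcp_rot: [0.812, 0.583, 0.0, -0.0]
wrist_force: [-0.9, 0.1, -1.5]
finger_gap: 0.125
```

```bash
python3 -m handwheel '0 0 0 -0.05 0 0 0;0 0 0 -0.05 0 0 0;0 0 0 0 0 0 0;0 0 0 0 0 0 0;0 0 0 0 0 0 0;0 0 0 0 0 0 0;0 0 0 0 0 0 0;0 0 0 0 0 0 0;0 0 0 0 0 0 0;0 0 0 0 0 0 0'
```

```text
clock: 12.9
ee_pos: [586.7, 25.2, 59.4]
tcp_rot: [0.812, 0.583, 0.0, 0.0]
wrist_force: [-2.9, 0.0, 7.6]
finger_gap: 0.126
```

```bash
python3 -m handwheel '15 0 0 0 0 0 0;20 0 0 0 0 0 0;40 0 0 0 0 0 0;60 0 0 0 0 0 0;60 0 0 0 0 0 0;60 0 0 1 0 0 0;60 0 0 2 0 0 0;60 0 0 3 0 0 0;60 0 0 4 0 0 0;60 0 0 3 0 0 0'
python3 - <<'E'
from h import *
d=snap('wrist');save(d,'w5.png')
E
```

```text
clock: 14.15
ee_pos: [587.2, 25.1, 190.8]
tcp_rot: [0.812, 0.583, 0.001, 0.001]
wrist_force: [-0.1, -0.3, -1.0]
finger_gap: 0.602
```

View pics/w5.png

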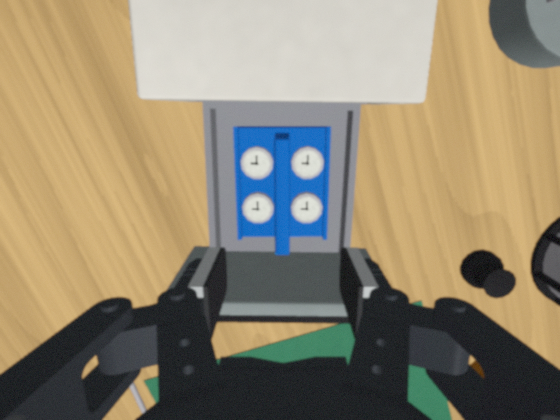

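The tray sits flat in the drawer, clear of every wall. Next I'll close the fingers and come down in front of the lip.

```bash
python3 -m handwheel '0 -1 -3 0 0 0 0;0 -1.2 -3.5 0 0 0 0;0 -1.2 -3.5 0 0 0 0;0 -1.2 -3.3 0 0 0 0;0 0 0 0 0 0 0;0 0 0 -2 0 0 0;0 0 0 -3.5 0 0 0;0 0 0 -3.5 0 0 0;0 0 0 -2.3 0 0 0;0 0 0 0 0 0 0'
python3 -m handwheel '0 0.16 0.48 0 0 0 0;0 0.16 0.48 0 0 0 0;0 0.16 0.48 0 0 0 0;0 0.16 0.48 0 0 0 0;0 0.16 0.48 0 0 0 0;0 0.16 0.48 0 0 0 0;0 0.16 0.48 0 0 0 0;0 0.16 0.48 0 0 0 0;0 0.16 0.48 0 0 0 0;0 0.16 0.48 0 0 0 0' 40
python3 - <<'E'
from h import *
d=snap('wrist');save(d,'w6.png')
E
```

```text
clock: 15.45
ee_pos: [539.4, -106.6, 73.9]
tcp_rot: [0.812, 0.584, -0.001, -0.002]
wrist_force: [0.1, -0.7, 0.4]
finger_gap: -0.003
clock: 16.7
ee_pos: [556.9, -59.8, 75.3]
tcp_rot: [0.812, 0.583, 0.0, 0.0]
wrist_force: [-0.6, -1.6, -0.9]
finger_gap: 0.002
```

View pics/w6.png

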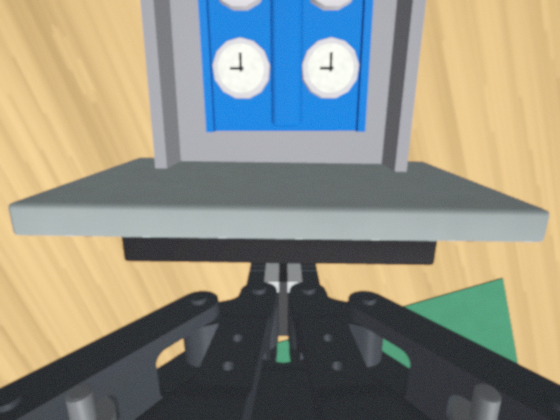

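The fingers are at the middle of the lip (283,262). Pushing slowly.

```bash
python3 -m handwheel '0 0.16 0.48 0 0 0 0;0 0.16 0.48 0 0 0 0;0 0.19 0.57 0 0 0 0;0 0.19 0.57 0 0 0 0;0 0.19 0.57 0 0 0 0;0 0.19 0.57 0 0 0 0;0 0.19 0.57 0 0 0 0;0 0.19 0.57 0 0 0 0;0 0.19 0.57 0 0 0 0;0 0.19 0.57 0 0 0 0'
python3 - <<'E'
from h import *
d=snap('wrist');x=np.array([.319,.948,0]);print(d['p']@x)
np.savez('w7.npz',**d);im=d['image'].astype(int).sum(2);print(im[0:270:6,200].tolist())
t=snap('top')
for c in blobs(t,(0,0,0),(179,255,45),60):
  m=cv2.moments(c);u=np.array([m['m10'],m['m01']])/m['m00']
  if 150<u[0]<270 and u[1]>170: print(u,ray(t,u,97)@x, cv2.contourArea(c))
b=dict(np.load('top.npz'));print('was',ray(b,(248,216.9),97)@x)
E
```

```text
clock: 18.0
ee_pos: [575.1, -4.3, 75.3]
tcp_rot: [0.812, 0.583, -0.0, -0.0]
wrist_force: [0.5, -2.2, 0.8]
finger_gap: 0.0
179.37582682473032
[501, 515, 524, 526, 532, 529, 534, 532, 534, 536, 537, 535, 529, 530, 534, 533, 533, 531, 531, 535, 531, 536, 530, 533, 529, 534, 528, 344, 325, 319, 323, 320, 319, 319, 332, 506, 543, 544, 547, 551, 173, 168, 162, 158, 578]
[173.78688525 380.83181542] [153.11552993] 274.5
[225.32291667 213.09114583] [179.74790434] 64.0
was [119.73541365]
```

```bash
python3 - <<'E'
from h import *
d=dict(np.load('w7.npz'));x=np.array([.319,.948,0])
im=d['image'].astype(int).sum(2)[:,200];e=np.diff(im);print([(i,int(e[i])) for i in range(150,275) if abs(e[i])>60])
print(ray(d,[(200,207),(200,238)],112)@x, ray(d,(200,263),100)@x)
E
python3 -m handwheel '0 0.16 0.48 0 0 0 0;0 0.16 0.48 0 0 0 0;0 0.16 0.48 0 0 0 0;0 0.16 0.48 0 0 0 0;0 0.16 0.48 0 0 0 0;0 0.13 0.38 0 0 0 0;0 0.1 0.28 0 0 0 0;0 0.06 0.19 0 0 0 0;0 0.06 0.19 0 0 0 0;0 0.06 0.19 0 0 0 0'
```

```text
[(160, -69), (161, -83), (236, -85), (237, -133), (238, -107), (260, 129), (261, 142), (262, 80)]
[217.8011647  206.97106609] [191.94628372]
clock: 19.35
ee_pos: [587.2, 31.7, 75.3]
tcp_rot: [0.812, 0.583, -0.0, -0.0]
wrist_force: [-0.9, -1.6, -1.9]
finger_gap: -0.0
```

```bash
python3 -m handwheel '0 0.06 0.19 0 0 0 0;0 0.06 0.19 0 0 0 0;0 0.06 0.19 0 0 0 0;0 0.06 0.19 0 0 0 0;0 0.06 0.19 0 0 0 0;0 0.06 0.19 0 0 0 0;0 0.05 0.14 0 0 0 0;0 0.05 0.14 0 0 0 0;0 0.05 0.14 0 0 0 0;0 0.05 0.14 0 0 0 0'
python3 -m handwheel '0 0.03 0.1 0 0 0 0;0 0.03 0.1 0 0 0 0;0 0.03 0.1 0 0 0 0;0 0.03 0.1 0 0 0 0;0 0.03 0.1 0 0 0 0;0 0 0 0 0 0 0;0 0 0 0 0 0 0;0 0 0 0 0 0 0;0 0 0 0 0 0 0;0 0 0 0 0 0 0'
```

```text
clock: 20.6
ee_pos: [593.0, 48.6, 75.4]
tcp_rot: [0.812, 0.583, 0.0, 0.0]
wrist_force: [1.4, -2.1, -1.0]
finger_gap: 0.002
clock: 21.85
ee_pos: [594.0, 53.9, 75.2]
tcp_rot: [0.812, 0.583, 0.0, -0.0]
wrist_force: [-1.2, -0.5, 0.3]
finger_gap: -0.0
```

```bash
python3 -m handwheel '0 0.03 0.09 0 0 0 0;0 0.03 0.09 0 0 0 0;0 0.03 0.09 0 0 0 0;0 0.03 0.09 0 0 0 0;0 0.03 0.09 0 0 0 0;0 0 0 0 0 0 0;0 0 0 0 0 0 0;0 0 0 0 0 0 0;0 0 0 0 0 0 0;0 0 0 0 0 0 0'
python3 - <<'E'
from h import *
d=snap('wrist');save(d,'w8.png');s=snap('wrist');print(d['p'])
E
```

```text
clock: 23.1
ee_pos: [595.9, 58.2, 75.4]
tcp_rot: [0.812, 0.583, 0.0, 0.0]
wrist_force: [-0.6, -1.2, 0.0]
finger_gap: 0.0
[595.94222482  58.16628307  75.35003217]
```

View pics/w8.png

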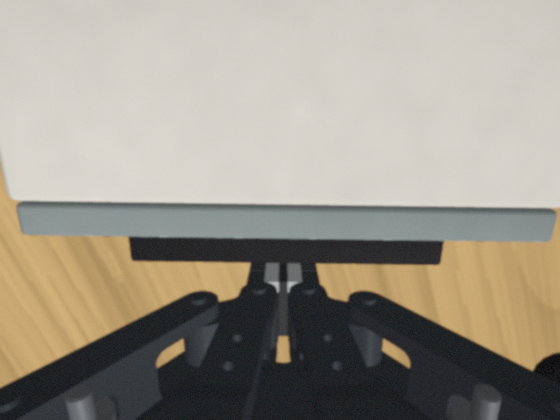

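The panel nearly meets the box front (gap at row 205), but there is no stop force yet. I'll keep going.

```bash
python3 -m handwheel '0 0.03 0.09 0 0 0 0;0 0.03 0.09 0 0 0 0;0 0.03 0.09 0 0 0 0;0 0.03 0.09 0 0 0 0;0 0 0 0 0 0 0;0 0 0 0 0 0 0;0 0 0 0 0 0 0;0 0 0 0 0 0 0;0 0 0 0 0 0 0;0 0 0 0 0 0 0'
```

```text
clock: 24.45
ee_pos: [596.2, 59.0, 75.4]
tcp_rot: [0.813, 0.583, -0.002, 0.002]
wrist_force: [-3.6, -8.8, 2.5]
finger_gap: 0.002
```

The force rose to 9.5 N and the motion stopped, so the drawer is shut. Backing off, rising and heading for the button.

```bash
python3 -m handwheel '0 -0.4 -1.2 0 0 0 0;0 -0.6 -1.8 0 0 0 0;0 0 0 0 0 0 0;0 0 0 3 0 0 0;0 0 0 4.5 0 0 0;0 0 0 5 0 0 0;0 1.2 3.5 0 0 0 0;0 1.2 3.5 0 0 0 0;0 1.2 3.5 0 0 0 0;0 0 0 0 0 0 0'
python3 - <<'E'
from h import *
for n in ('wrist','top'):
  d=snap(n);print(d['p'])
  for c in blobs(d,(55,120,60),(75,255,255),60)[:4]:
    (u,v),r=cv2.minEnclosingCircle(c);print(n,u,v,r,ray(d,(u,v),137)[0].round(1))
  if n=='wrist':
    np.savez('w9.npz',**d);im=d['image'].astype(int).sum(2);e=im[:,200];print([(i,int(e[i])) for i in range(200,420,6)])
E
```

```text
clock: 25.7
ee_pos: [623.4, 139.3, 200.1]
tcp_rot: [0.811, 0.585, 0.001, -0.0]
wrist_force: [-0.1, -0.8, 0.4]
finger_gap: -0.002
[623.40026692 139.31590177 200.07846851]
wrist 289.0 54.0 31.06454849243164 [658.4 231.3 137. ]
[(200, 586), (206, 597), (212, 594), (218, 597), (224, 593), (230, 594), (236, 603), (242, 607), (248, 606), (254, 601), (260, 605), (266, 545), (272, 406), (278, 424), (284, 449), (290, 356), (296, 84), (302, 188), (308, 98), (314, 139), (320, 160), (326, 161), (332, 180), (338, 164), (344, 175), (350, 181), (356, 166), (362, 147), (368, 88), (374, 90), (380, 94), (386, 59), (392, 69), (398, 75), (404, 101), (410, 105), (416, 92)]
[622.91818887 137.84229928 199.9570885 ]
top 409.0 115.0 54.70841598510742 [ 821.5 -476.8  137. ]
```

```bash
python3 -m handwheel '0 1.1 3.1 0 0 0 0;0 1.2 3.1 0 0 0 0;0 1.2 3.1 0 0 0 0;0 0 0 0 0 0 0;0 0 0 -2 0 0 0;0 0 0 -2 0 0 0;0 0 0 -1.2 0 0 0;0 0 0 -0.5 0 0 0;0 0 0 0 0 0 0;0 0 0 0 0 0 0'
```

```text
clock: 27.05
ee_pos: [658.5, 229.7, 144.2]
tcp_rot: [0.812, 0.583, 0.001, 0.0]
wrist_force: [1.0, -0.3, 0.2]
finger_gap: 0.0
```

```bash
python3 -m handwheel '0 0 0.1 -0.3 0 0 0;0 0 0 -0.2 0 0 0;0 0 0 -0.2 0 0 0;0 0 0 -0.2 0 0 0;0 0 0 -0.2 0 0 0;0 0 0 -0.2 0 0 0;0 0 0 -0.1 0 0 0;0 0 0 0 0 0 0;0 0 0 0 0 0 0;0 0 0 0 0 0 0'
```

```text
clock: 28.3
ee_pos: [658.0, 230.9, 131.0]
tcp_rot: [0.812, 0.583, 0.001, 0.0]
wrist_force: [-5.1, 0.7, 11.4]
finger_gap: 0.005
```

```bash
python3 -m handwheel '0 0 0 -0.1 0 0 0;0 0 0 0 0 0 0;0 0 0 0 0 0 0;0 0 0 0 0 0 0;0 0 0 0 0 0 0;0 0 0 0 0 0 0;0 0 0 0 0 0 0;0 0 0 0 0 0 0;0 0 0 0 0 0 0;0 0 0 0 0 0 0'
python3 -m handwheel '0 0 0 0.4 0 0 0;0 0 0 0.6 0 0 0;0 0 0 2 0 0 0;0 0 0 3 0 0 0;0 0 0 3 0 0 0;0 -1.2 -3.5 1 0 0 0;0 -1.2 -3.5 0 0 0 0;0 -1.2 -3.5 0 0 0 0;0 -1.2 -3.5 0 0 0 0;0 0 0 0 0 0 0'
python3 - <<'E'
from h import *
d=snap('wrist');t=snap('top');s=snap('side')
for c in blobs(d,(55,120,60),(75,255,255),60)[:2]:
    (u,v),r=cv2.minEnclosingCircle(c);print(u,v,r,ray(d,(u,v),137)[0])
cv2.imwrite('pics/fin.png',cv2.cvtColor(np.vstack([np.hstack([d['image'][:300,:400],s['image'][120:420,50:450]]),cv2.resize(t['image'][120:310,80:480],(800,380))[:300]]),cv2.COLOR_RGB2BGR))
E
```

```text
clock: 29.55
ee_pos: [658.1, 230.9, 130.9]
tcp_rot: [0.812, 0.583, 0.001, 0.0]
wrist_force: [-7.1, -0.9, 14.7]
finger_gap: -0.002
clock: 30.8
ee_pos: [609.4, 88.4, 228.1]
tcp_rot: [0.813, 0.582, -0.001, 0.0]
wrist_force: [1.0, 0.6, -0.6]
finger_gap: -0.0
548.4545288085938 92.0 12.132987976074219 [800.54422134 106.65905829 137.        ]
395.3333435058594 354.0 11.08060359954834 [656.85708513 -61.14354974 137.        ]
```

View pics/fin.png

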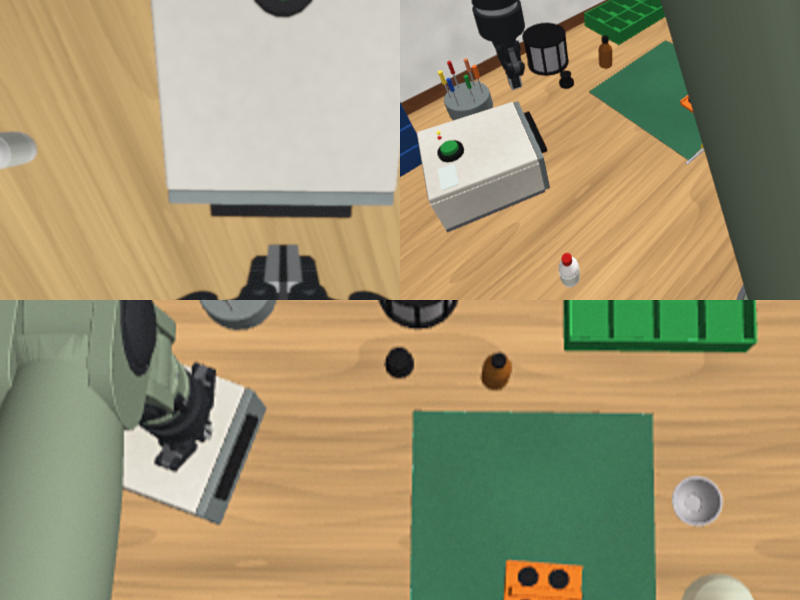

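The final pictures show the drawer panel flush with the box, the button up again, everything else in place and the arm clear. Handing in.

```bash
python3 -c "
from station import workorder
print(workorder.sign_off())"
```

```text
the job is handed in; nothing more can be done
None
```

The job is done and handed in at about 31 s of the 69 s allowed; sign-off gave no verdict.

- **Tray:** I lifted the blue tray upright by its handle and lowered it into the drawer until it touched the floor (about 8 N upward). After I let go, the wrist view showed it flat and clear of all the walls.
- **Drawer:** I pushed it shut by the lip, at about 50 mm/s at first and about 8 mm/s at the end. It stopped with the contact force at about 9.5 N, and the last picture shows the panel flush with the box.
- **Button:** I pressed it until the fingertips were 131 mm above the bench, which is fully down, with 11–15 N on it, then released it. The last side view shows it up again.
- **Everything else:** Nothing I could see in the last pictures had moved, and the arm ended clear of the scene. Those pictures did not show the screwdriver fully, or all of the orange tray and dome. I never went near them at low height.

No checks failed. The last colour check did not pick out the button, because it was at the edge of the wrist view, so I relied on the side picture for it being up.

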